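# Close the bench screw press by one turn of its hand wheel

## Task

The pack of prints between boards in the bench screw press still has a gap above it. Push the press's hand wheel round by its upright handle with your fingertips, clockwise seen from above, through exactly one full turn, so that the platen comes down onto the pack and the handle is back over where it began; stop there, do not go past, and take your hand away. Only push the handle, do not grip it, and leave everything else where it stands.

Things in the scene. Friction and masses are not known exactly. Their poses are not given: they have to be found in the camera images.
- press: bench screw press, fixed to the table: base 280 x 340 mm, two columns 284 mm apart along its y axis, crosshead on top. All of it but the hand wheel stays below 225 mm above the table. Origin: centre of its underside, on the table, under the screw axis.
- wheel (a joint): angle of the press's horizontal hand wheel, rad: 0 at the start, grows clockwise seen from above, one turn = 6.283. A turn lowers platen, wheel and handle together by 8 mm, evenly, closing the 8 mm gap over the pack. It turns stiffly (3 N at the handle to start it, 5 to 6 N at 1 rad/s), does not coast, stays where it is left, and has no stop at one turn.
- hub (a point): point on the wheel's axis at the top of its hub, 269 mm above the table at the start. The wheel is a steel ring of 18 mm round bar, 220 mm across the bar's centre line, 238 mm over all, with three 15 mm spokes; the rim's top lies 15 mm below this point, and nothing of the wheel but the handle is higher than this point.
- grip: the wheel's upright handle: black barrel 68 mm tall, 21 mm across at the foot to 27 mm near the top, standing on the rim at one spoke's end, 110 mm from the axis, anywhere round the circle at the start. It spins freely on its pin, so its yaw means nothing. Origin: centre of its underside, 259 mm above the table at the start (rim's top 5 mm below it).
- glue_jar: bystander: screw-lid glass jar of glue, 72 mm across, 85 mm tall. Origin: centre of its underside
- brush_pot: bystander: white ceramic pot 80 mm across with four brushes standing in it, about 185 mm tall overall. Origin: centre of its underside
- ink_bottle: bystander: bottle of ink, 62 mm across, 155 mm tall. Origin: centre of its underside
- brayer: bystander: hand ink roller lying on the table, rubber roller 38 mm across and 100 mm long with a wooden handle, about 180 mm long overall. Origin: on the table under the middle of the roller
- tape_roll: bystander: roll of paper tape lying flat, 84 mm across, 24 mm tall. Origin: centre of its underside
- folder: bystander: paper-folding blade, 150 x 22 x 5 mm, lying on the front ledge of the press base, 36 mm above the table. Origin: centre of its underside

How it is judged (in metres and radians):
On the way, in this order (a step that is already met when the one before it is completed fails the run):
1. about a third of a turn made, the hand pushing on the handle (value of joint wheel between 1.5 and 2.7 rad and contact force between any of the fingers, the arm and grip above 0.3 N).
2. about two thirds of a turn made, the hand pushing on the handle (value of joint wheel between 3.6 and 4.8 rad and contact force between any of the fingers, the arm and grip above 0.3 N).
At the end, for the whole second after the job is handed in: The wheel has been pushed clockwise by its handle through one full turn, to within 0.2 rad (11 degrees) either way, and stands still (value of joint wheel between 6.083 and 6.483 rad and velocity of joint wheel between -0.05 and 0.05 rad/s); the robot touches nothing.
It fails at once if the wheel is wound more than 0.35 rad (20 degrees) past one turn (value of joint wheel above 6.633 rad).
It fails at once if the handle is gripped or forced: more than 30 N between fingers and handle (contact force between the fingers and grip above 30 N).
It fails at once if a bystander is moved by more than 20 mm (distance of any of glue_jar, brush_pot, ink_bottle, brayer, tape_roll, folder from where it was at the start of the episode above 0.02 m).
It also fails if it takes over 58 s, if anything falls off the work surface, if the arm or the gripper's body presses on something with over 40 N, if the wrist force passes 120 N, or if a joint passes its speed limit or range.

## Robot

A 6-joint arm with a two-finger parallel gripper is mounted at the origin on the work surface. World frame = base frame: x ahead of the robot, y to its left, z up, the work surface at z = 0. Lengths are in m, angles in degrees, forces in N, time in s.
With the tool pointing down it reaches from about 0.275 to 0.975 m from the base axis. Payload 8.4 kg.
Tool frame: the origin (TCP) lies at the very end of the fingers, on their centre line; the grasp point (between the pads) lies 19 mm behind it; z points along the fingers, y is the line along which they close (so a half turn about z gives the same grasp; the last joint's range is limited). The gripper opens to 92 mm and grips with 3 to 60 N. Pads are 20 mm wide; open, the fingers measure 128 mm over their backs; the gripper's body (75 mm by 189 mm) begins 69 mm behind the grasp point.
Start: joints at [70.451, 20.225, 93.587, -0, 66.188, -0.138], TCP at [0.208, 0.589, 0.215] pointing down, gripper open.
Joint ranges: [-150.9, 150.9], [-52.94, 120.26], [3.33, 152.33], [-74.26, 254.26], [0, 154.13], [-172.89, 172.89]. Speed limits (degrees/s): [127.2, 127.2, 159.86, 180, 180, 180].

## Interface

Orientations are given as a 3x3 rotation matrix whose columns are the frame's x, y, z axes.
In Python, from workcell import state, get_image, hand_in, boxes_of, masks_of, spot_point gives the robot as it stands.
- The arm moves only by the tool nudge_tcp, called after "Emit:" by a JSON object that holds its "api" and its "payload", one argument or row to a line. Schema: {"type":"object","properties":{"offsets":{"type":"array","items":{"type":"object","properties":{"aperture":{"type":"number"},"pos":{"type":"array","items":{"type":"number"},"minItems":3,"maxItems":3},"yaw":{"type":"number"}},"additionalProperties":false,"required":["aperture"]},"minItems":1,"maxItems":20},"only":{"type":"string"},"quiet":{"type":"boolean"},"lines":{"type":"string"}},"required":["offsets"],"additionalProperties":false}. offsets is a list of rows, 1 to 20 of them, each an object with the fields aperture (the opening from 0.0 (shut) to 1.0 (fully open)), pos (a list: dx, dy, dz in m), yaw (a turn about the tool's z in degrees); a field left out counts as zero (the opening has to be given); each row shifts and turns the commanded pose from where the row before left it, along the tool's axes as they then stand; what a row does not reach is not made up. A row lasts 1/12 s, in which the tool goes at most 0.0417 m and 7.16 degrees, less where a joint would pass 70% of its speed; a pose out of reach is approached as far as the arm can. The fingers move at their own pace and stop on an object; the grip force is fixed at half the most. Time passes only in rows, so rows that do not move let the fingers close. The tool returns the time, the measured TCP pose, the force, the opening and the grip force at its end. only (a regular expression) keeps the lines of the reply that match it, lines (a string "A,B") keeps lines A to B, and quiet returns only ok. Input that does not fit is refused with a message, and nothing moves.
- state(): the state, without advancing time (a new reading comes with each control period).
- get_image(name): name is "scene" or "top" or "wrist"; returns a dict with "frame" (420x560x3 uint8, red, green, blue), "vfov" (degrees; the focal length in pixels is half the picture's height over the tangent of half this angle, whatever the lens; pixels are square), "cx", "cy" (the principal point, pixels), "k1" (the pictures are not rectified: a ray, as slopes to the right and down, at radius r is drawn at 1 + k1 r^2 times it, then the intrinsics apply), "position" and "rotation" of the camera in the world; the wrist camera has in their place "mount" (4x4, takes a point from camera to tool coordinates, whose origin is the TCP and whose axes are the flange's). Camera axes: x right, y down, z forward; pixel columns grow to the right and rows downward; lengths in m; the calibration is good to about 2 mm. A picture is of the moment at which its call begins: read the wrist's pose just before it. There is no depth.
- hand_in(): hands the job in; it is judged then, once.
Trained networks look in the newest picture that a camera, given by its name, has taken for a name from the list of things; names that differ only in an ending like _2 or _b are one class to them, and where a whole thing is asked for, a point or a joint stands for the part that bears it (a point fixed in the world has none). Each returns a list of dicts, best first, with "p" (0 to 1); they miss things now and then, are a little off and sometimes report something else, mostly with a low value. They report only what shows in the picture. A call takes as long as a camera call.
- boxes_of(camera, target): "pixel" ([column, row] in pixels, amid what is visible of it).
- masks_of(camera, target): "pixels" (420x560 bool, what is visible of it) and "pixel" ([column, row] in pixels, amid what is visible of it).
- spot_point(camera, target): "pixel" ([column, row] in pixels: a listed point, or the origin of a listed thing).
The state is a dict: "t": time; "q": joint angles; "joint_velocities": joint speeds; "joint_torque": joint torques, N m; "tcp_pos": TCP position; "tool_rot": TCP orientation; "wrist_force": force on the tool from outside, world axes, zero at the start; "ft_torque": the same for the moment, N m; "width": opening from 0.0 (shut) to 1.0 (fully open); "finger_force": force on a finger pad.
Only numpy, scipy, OpenCV 4.12 (cv2) and the standard library are available. Lean on these libraries where they do the work, as an engineer would, in place of code of your own. Each camera call takes 0.05 s, during which the arm holds its last target. There are 200 camera calls.

## Working session

There is one attempt and no reset: what is moved stays moved. The work goes in short steps, Python scripts to look and compute and a tool call to move; the robot and the scene stay as the last step left them, time stands still between calls to the robot, and variables do not carry over. Pictures are saved under pics/ and viewed, at most 10 in all, crops included, and the job is handed in when it is done.

```bash
mkdir -p pics; cat > h.py <<'E'
import numpy as np, cv2
from workcell import *
def ray(im,px):
    f=im["frame"].shape[0]/2/np.tan(np.radians(im["vfov"])/2)
    d=np.array([(px[0]-im["cx"])/f,(px[1]-im["cy"])/f]);u=d.copy()
    for _ in range(20): u=d/(1+im["k1"]*(u@u))
    return np.array([u[0],u[1],1.])
def atz(im,px,z):
    r=np.array(im["rotation"])@ray(im,px);p=np.array(im["position"]);return p+r*(z-p[2])/r[2]
E
python3 - <<'E'
from h import *
np.set_printoptions(precision=4,suppress=True)
for c in("scene","top"):
    im=get_image(c);cv2.imwrite(f"pics/{c}.png",im["frame"][:,:,::-1])
    print(c,np.array(im["position"]),np.array(im["rotation"])[:,2])
    for n,z in(("hub",.269),("grip",.259),("press",0),("glue_jar",0),("brush_pot",0),("ink_bottle",0),("brayer",0),("tape_roll",0),("folder",.036)):
        for r in spot_point(c,n)[:2]: print(n,round(r["p"],2),r["pixel"],atz(im,r["pixel"],z))
s=state();print(s["t"],s["tcp_pos"],s["tool_rot"],s["width"])
E
```

```text
scene [0.9216 0.3644 0.8278] [-0.461  -0.4494 -0.7652]
hub 0.79 [255.8, 180.8] [ 0.5723 -0.0409  0.269 ]
grip 0.73 [282.4, 151.5] [ 0.4647 -0.0726  0.259 ]
press 0.89 [257.9, 251.6] [ 0.569  -0.0501  0.    ]
glue_jar 0.81 [205.8, 199.5] [ 0.555  -0.2816  0.    ]
glue_jar 0.66 [253.5, 178.4] [ 0.4023 -0.2481  0.    ]
brush_pot 0.68 [248.9, 179.9] [ 0.4162 -0.253   0.    ]
brush_pot 0.15 [223.4, 161.9] [ 0.4209 -0.3654  0.    ]
ink_bottle 0.57 [296.8, 339.7] [0.6656 0.1776 0.    ]
brayer 0.87 [338.2, 307.2] [0.5417 0.1921 0.    ]
top [ 0.3419 -0.0107  1.3678] [ 0.176  -0.0138 -0.9843]
hub 0.98 [285.1, 196.5] [ 0.5627 -0.0437  0.269 ]
grip 0.44 [293.3, 238.1] [ 0.4632 -0.063   0.259 ]
press 0.62 [286.1, 212.0] [ 0.5697 -0.0545  0.    ]
glue_jar 0.71 [283.6, 195.6] [ 0.6196 -0.0473  0.    ]
brush_pot 0.77 [355.4, 261.8] [ 0.4205 -0.258   0.    ]
ink_bottle 0.75 [211.0, 179.9] [0.6683 0.1717 0.    ]
brayer 0.93 [204.1, 220.6] [0.5441 0.1896 0.    ]
brayer 0.51 [364.1, 217.2] [ 0.5535 -0.2883  0.    ]
tape_roll 0.74 [390.9, 262.1] [ 0.4184 -0.3647  0.    ]
folder 0.84 [259.3, 249.9] [0.4539 0.0241 0.036 ]
1.0 [0.2077 0.5895 0.2146] [[-0.9432  0.3324 -0.    ]
 [ 0.3324  0.9432  0.    ]
 [ 0.      0.     -1.    ]] 0.9970639194164542
```

View pics/top.png

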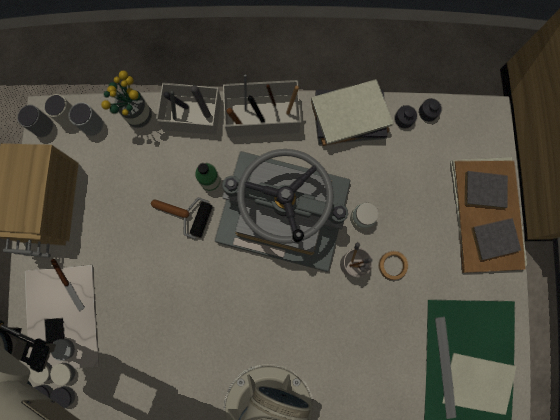

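View pics/scene.png

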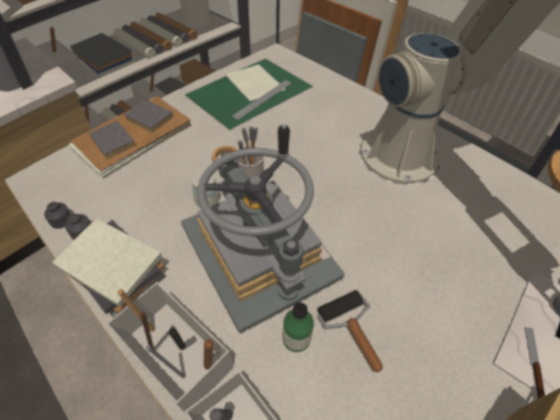

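```bash
python3 - <<'E'
from h import *
np.set_printoptions(precision=4,suppress=True)
A=[get_image("scene"),get_image("top")]
px={}
for n in("hub","grip"):
    P=[];M=np.zeros((3,3));b=np.zeros(3)
    for im,c in zip(A,("scene","top")):
        r=spot_point(c,n)[0];d=np.array(im["rotation"])@ray(im,r["pixel"]);d/=np.linalg.norm(d)
        Q=np.eye(3)-np.outer(d,d);M+=Q;b+=Q@np.array(im["position"])
    print(n,np.linalg.solve(M,b))
for im,c in zip(A,("scene","top")):
    m=masks_of(c,"wheel")[0];k=m["pixels"].astype(np.uint8)
    ct=max(cv2.findContours(k,cv2.RETR_EXTERNAL,cv2.CHAIN_APPROX_NONE)[0],key=len)[:,0]
    p=np.array([atz(im,q,.245)[:2] for q in ct.astype(float)])
    cc,rr=cv2.minEnclosingCircle(p.astype(np.float32))
    B=np.c_[2*p,np.ones(len(p))];s=np.linalg.lstsq(B,(p**2).sum(1),rcond=None)[0]
    print(c,m["p"],k.sum(),"LSQ",s[:2],np.sqrt(s[2]+s[:2]@s[:2]),"enc",cc,rr)
    g=masks_of(c,"grip")[0];ys,xs=np.nonzero(g["pixels"]);print("grip mask",g["p"],g["pixel"],xs.min(),xs.max(),ys.min(),ys.max(),atz(im,g["pixel"],.293))
E
```

```text
hub [ 0.5695 -0.0441  0.2679]
grip [ 0.465  -0.0694  0.2659]
scene 0.64 4084 LSQ [ 0.551  -0.0539] 0.12873091785280968 enc (0.5283142328262329, -0.06699230521917343) 0.1692897528409958
grip mask 0.82 [283.2, 138.6] 277 289 126 154 [ 0.4619 -0.0739  0.293 ]
top 0.93 3021 LSQ [ 0.5717 -0.0434] 0.11805044408258686 enc (0.5707795023918152, -0.04399101436138153) 0.1214827448129654
grip mask 0.67 [293.0, 236.8] 292 303 229 241 [ 0.4625 -0.0607  0.293 ]
```

Emit:
{"api": "nudge_tcp", "payload": {
  "offsets": [
    {"aperture":0,"pos":[0,0,-0.04],"yaw":-5},
    {"aperture":0,"pos":[0,0,-0.04],"yaw":-5},
    {"aperture":0,"pos":[0,0,-0.04],"yaw":-5},
    {"aperture":0,"pos":[0,0,-0.04],"yaw":-4.41},
    {"aperture":0,"pos":[0,0,-0.03]},
    {"aperture":0}
  ]
}}

```text
t: 2.0
tcp_pos: [0.2085, 0.5916, 0.4123]
tool_rot: [[-1.0, -0.0, 0.004], [-0.0, 1.0, 0.01], [-0.004, 0.01, -1.0]]
wrist_force: [0.2, 0.0, 0.6]
width: 0.588
finger_force: 0.0
```

Emit:
{"api": "nudge_tcp", "payload": {
  "offsets": [
    {"aperture":0,"pos":[-0.014,-0.0355,0]},
    {"aperture":0,"pos":[-0.014,-0.0355,0]},
    {"aperture":0,"pos":[-0.014,-0.0355,0]},
    {"aperture":0,"pos":[-0.014,-0.0355,0]},
    {"aperture":0,"pos":[-0.014,-0.0355,0]},
    {"aperture":0,"pos":[-0.014,-0.0355,0]},
    {"aperture":0,"pos":[-0.014,-0.0355,0]},
    {"aperture":0,"pos":[-0.014,-0.0355,0]},
    {"aperture":0,"pos":[-0.014,-0.0355,0]},
    {"aperture":0,"pos":[-0.014,-0.0355,0]},
    {"aperture":0,"pos":[-0.014,-0.0355,0]},
    {"aperture":0,"pos":[-0.014,-0.0355,0]},
    {"aperture":0,"pos":[-0.014,-0.0355,0]},
    {"aperture":0,"pos":[-0.014,-0.0355,0]},
    {"aperture":0,"pos":[-0.014,-0.0355,0]},
    {"aperture":0,"pos":[-0.014,-0.0355,0]},
    {"aperture":0,"pos":[-0.014,-0.0355,0]},
    {"aperture":0,"pos":[-0.014,-0.0355,0]},
    {"aperture":0,"pos":[-0.014,-0.0355,0]},
    {"aperture":0}
  ]
}}

```text
t: 3.67
tcp_pos: [0.4751, -0.0903, 0.4037]
tool_rot: [[-1.0, 0.004, -0.0], [0.004, 1.0, -0.002], [0.0, -0.002, -1.0]]
wrist_force: [-0.5, 0.0, -0.5]
width: 0.008
finger_force: 0.0
```

```bash
python3 -c "
from h import *
im=get_image('top');cv2.imwrite('pics/t2.png',cv2.resize(im['frame'][120:300,200:400,::-1],(800,720))[:600]);print(state()['q'],state()['tcp_pos'])"
```

```text
[-1.06448649e+01 -5.22530698e-01  9.52530947e+01 -3.23155525e-02
  8.53366636e+01 -1.00384139e+02] [ 0.47413083 -0.0877948   0.40361296]
```

Emit:
{"api": "nudge_tcp", "payload": {
  "offsets": [
    {"aperture":0,"pos":[-0.014,-0.03,0]},
    {"aperture":0},
    {"aperture":0,"pos":[0,0,0.03]},
    {"aperture":0,"pos":[0,0,0.03]},
    {"aperture":0,"pos":[0,0,0.03]},
    {"aperture":0,"pos":[0,0,0.03]},
    {"aperture":0},
    {"aperture":0}
  ]
}}

```text
t: 4.38
tcp_pos: [0.4867, -0.1139, 0.284]
tool_rot: [[-1.0, -0.001, -0.003], [-0.001, 1.0, 0.001], [0.003, 0.001, -1.0]]
wrist_force: [-0.0, 0.1, 0.7]
width: 0.005
finger_force: 0.0
```

```bash
python3 -c "
from h import *
s=state();print(s['tcp_pos'])
for c in('top','scene','wrist'):
  im=get_image(c);print(c,spot_point(c,'grip')[:1]);cv2.imwrite('pics/t3%s.png'%c,im['frame'][:,:,::-1])"
```

```text
[ 0.48667565 -0.11394243  0.28396897]
top [{'pixel': [256.9, 246.6], 'p': 0.45}]
scene [{'pixel': [281.7, 151.6], 'p': 0.76}]
wrist [{'pixel': [348.5, 206.8], 'p': 0.74}]
```

View pics/t3scene.png

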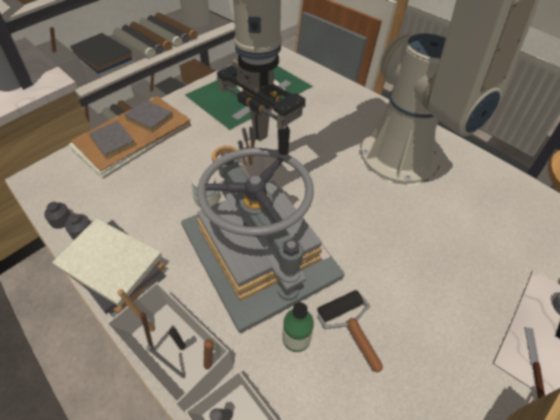

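```bash
cat > path.py <<'E'
import sys,numpy as np
from workcell import state
# from current pose to pusher angle a0 then to a1 in n rows
C=np.array([.570,-.044]);R=.110
p=np.array(state()["tcp_pos"])[:2];print("now",p,np.degrees(np.arctan2(*(p-C)[::-1]))%360,np.linalg.norm(p-C))
a0,a1,n=map(float,sys.argv[1:])
q=np.array([C+R*np.array([np.cos(t),np.sin(t)]) for t in np.radians(np.linspace(a0,a1,int(n)+1))])
d=np.diff(np.vstack([p,q[1:]]),axis=0) 
d=np.round(np.diff(np.round(np.vstack([p,q[1:]]),3),axis=0),3)
print(";".join("0 %g %g 0 0"%(-x+0,y) for x,y in d))
E
python3 path.py 220 135 17
```

```text
now [ 0.48852442 -0.11508112] 221.10217430185017 0.10812398328602674
0 0.009 0.008 0 0;0 0.005 0.008 0 0;0 0.005 0.009 0 0;0 0.003 0.008 0 0;0 0.003 0.01 0 0;0 0.002 0.009 0 0;0 0.002 0.009 0 0;0 0 0.01 0 0;0 0 0.01 0 0;0 -0.002 0.009 0 0;0 -0.002 0.009 0 0;0 -0.003 0.01 0 0;0 -0.003 0.008 0 0;0 -0.005 0.009 0 0;0 -0.005 0.008 0 0;0 -0.006 0.008 0 0;0 -0.006 0.007 0 0
```

Emit:
{"api": "nudge_tcp", "payload": {
  "offsets": [
    {"aperture":0,"pos":[0.005,0.004,0]},
    {"aperture":0,"pos":[0.004,0.004,0]},
    {"aperture":0,"pos":[0.003,0.004,0]},
    {"aperture":0,"pos":[0.002,0.004,0]},
    {"aperture":0,"pos":[0.003,0.004,0]},
    {"aperture":0,"pos":[0.002,0.005,0]},
    {"aperture":0,"pos":[0.002,0.004,0]},
    {"aperture":0,"pos":[0.001,0.004,0]},
    {"aperture":0,"pos":[0.003,0.01,0]},
    {"aperture":0,"pos":[0.002,0.009,0]},
    {"aperture":0,"pos":[0.002,0.009,0]},
    {"aperture":0,"pos":[0,0.01,0]},
    {"aperture":0,"pos":[0,0.01,0]},
    {"aperture":0,"pos":[-0.002,0.009,0]},
    {"aperture":0,"pos":[-0.002,0.009,0]},
    {"aperture":0,"pos":[-0.003,0.01,0]},
    {"aperture":0}
  ]
}}

```text
t: 6.1
tcp_pos: [0.4662, -0.0039, 0.2846]
tool_rot: [[-1.0, -0.001, 0.0], [-0.001, 1.0, 0.002], [-0.0, 0.002, -1.0]]
wrist_force: [-0.6, 0.3, 0.3]
width: 0.007
finger_force: 0.0
```

```bash
python3 path.py 160 80 16; python3 -c "
from h import *
s=state();print(s['wrist_force'])
im=get_image('top');print(spot_point('top','grip')[:1]);cv2.imwrite('pics/t4.png',cv2.resize(im['frame'][120:270,200:400,::-1],(800,600)))"
```

```text
now [ 0.46617515 -0.00393634] 158.89952616759956 0.11128655394382522
0 -0.004 0.006 0 0;0 -0.005 0.009 0 0;0 -0.005 0.008 0 0;0 -0.006 0.008 0 0;0 -0.006 0.007 0 0;0 -0.007 0.006 0 0;0 -0.008 0.006 0 0;0 -0.008 0.005 0 0;0 -0.009 0.005 0 0;0 -0.008 0.003 0 0;0 -0.01 0.003 0 0;0 -0.009 0.002 0 0;0 -0.009 0.002 0 0;0 -0.01 0 0 0;0 -0.01 0 0 0;0 -0.009 -0.002 0 0
[-0.55894011  0.26592915  0.31299965]
[]
```

View pics/t4.png

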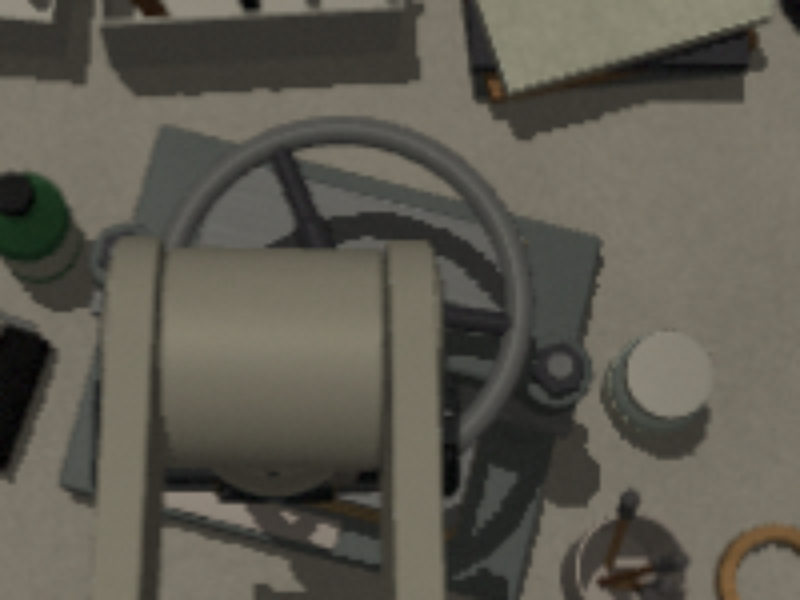

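The picture shows the wheel turned about 47° (spoke ends at about (280,160) and (500,320) in the crop), with the handle hidden under the wrist. The pusher is tracking it, so I carry on.

Emit:
{"api": "nudge_tcp", "payload": {
  "offsets": [
    {"aperture":0,"pos":[-0.004,0.006,0]},
    {"aperture":0,"pos":[-0.005,0.009,0]},
    {"aperture":0,"pos":[-0.005,0.008,0]},
    {"aperture":0,"pos":[-0.006,0.008,0]},
    {"aperture":0,"pos":[-0.006,0.007,0]},
    {"aperture":0,"pos":[-0.007,0.006,0]},
    {"aperture":0,"pos":[-0.008,0.006,0]},
    {"aperture":0,"pos":[-0.008,0.005,0]},
    {"aperture":0,"pos":[-0.009,0.005,0]},
    {"aperture":0,"pos":[-0.008,0.003,0]},
    {"aperture":0,"pos":[-0.01,0.003,0]},
    {"aperture":0,"pos":[-0.009,0.002,0]},
    {"aperture":0,"pos":[-0.009,0.002,0]},
    {"aperture":0,"pos":[-0.01,0,0]},
    {"aperture":0,"pos":[-0.01,0,0]},
    {"aperture":0,"pos":[-0.009,-0.002,0]},
    {"aperture":0}
  ]
}}

```text
t: 7.62
tcp_pos: [0.5914, 0.0616, 0.2849]
tool_rot: [[-1.0, 0.0, 0.003], [0.0, 1.0, 0.0], [-0.003, 0.0, -1.0]]
wrist_force: [-0.6, -0.1, -0.2]
width: 0.006
finger_force: 0.0
```

```bash
python3 path.py 80 -5 17; python3 -c "
from h import *
s=state();print(s['wrist_force'],s['q'])
im=get_image('scene');print(spot_point('scene','grip')[:1]);cv2.imwrite('pics/t5.png',im['frame'][:,:,::-1])"
```

```text
now [0.59139082 0.06160825] 78.54971899965727 0.10775282071191736
0 -0.007 0 0 0;0 -0.01 -0.003 0 0;0 -0.008 -0.003 0 0;0 -0.009 -0.005 0 0;0 -0.008 -0.005 0 0;0 -0.008 -0.006 0 0;0 -0.007 -0.006 0 0;0 -0.006 -0.007 0 0;0 -0.006 -0.008 0 0;0 -0.005 -0.008 0 0;0 -0.005 -0.009 0 0;0 -0.003 -0.008 0 0;0 -0.003 -0.01 0 0;0 -0.002 -0.009 0 0;0 -0.002 -0.009 0 0;0 0 -0.01 0 0;0 0 -0.01 0 0
[-0.61224701 -0.12116164 -0.16931978] [ 5.81268336e+00  1.40680962e+01  9.29715108e+01 -1.71106262e-02
  7.27946476e+01 -8.41594341e+01]
[{'pixel': [272.6, 224.6], 'p': 0.95}]
```

View pics/t5.png

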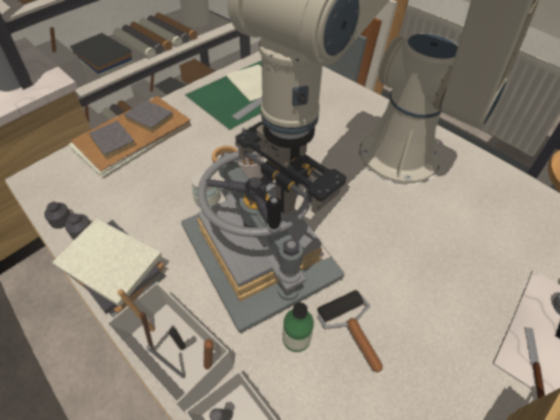

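The handle (about (273,212)) is just ahead of the fingers, and the wheel is at roughly 2.2 rad. I continue.

Emit:
{"api": "nudge_tcp", "payload": {
  "offsets": [
    {"aperture":0,"pos":[-0.007,0,0]},
    {"aperture":0,"pos":[-0.01,-0.003,0]},
    {"aperture":0,"pos":[-0.008,-0.003,0]},
    {"aperture":0,"pos":[-0.009,-0.005,0]},
    {"aperture":0,"pos":[-0.008,-0.005,0]},
    {"aperture":0,"pos":[-0.008,-0.006,0]},
    {"aperture":0,"pos":[-0.007,-0.006,0]},
    {"aperture":0,"pos":[-0.006,-0.007,0]},
    {"aperture":0,"pos":[-0.006,-0.008,0]},
    {"aperture":0,"pos":[-0.005,-0.008,0]},
    {"aperture":0,"pos":[-0.005,-0.009,0]},
    {"aperture":0,"pos":[-0.003,-0.008,0]},
    {"aperture":0,"pos":[-0.003,-0.01,0]},
    {"aperture":0,"pos":[-0.002,-0.009,0]},
    {"aperture":0,"pos":[-0.002,-0.009,0]},
    {"aperture":0,"pos":[0,-0.01,0]},
    {"aperture":0,"pos":[0,-0.01,0]},
    {"aperture":0}
  ]
}}

```text
t: 9.22
tcp_pos: [0.6779, -0.0566, 0.2848]
tool_rot: [[-1.0, 0.001, 0.0], [0.001, 1.0, -0.002], [-0.0, -0.002, -1.0]]
wrist_force: [0.3, -0.3, 0.4]
width: 0.008
finger_force: 0.0
```

```bash
python3 path.py -5 -80 15; python3 -c "
from h import *
im=get_image('scene');g=spot_point('scene','grip')[:1];print(g);C=np.array([.57,-.044])
for r in g:
  p=atz(im,r['pixel'],.254)[:2]-C;print(np.degrees(np.arctan2(p[1],p[0])),np.linalg.norm(p))"
```

```text
now [ 0.67785028 -0.05660221] 353.3352626755334 0.10858406236710288
0 0 -0.006 0 0;0 0.002 -0.009 0 0;0 0.003 -0.01 0 0;0 0.003 -0.008 0 0;0 0.005 -0.009 0 0;0 0.005 -0.008 0 0;0 0.006 -0.008 0 0;0 0.006 -0.007 0 0;0 0.007 -0.006 0 0;0 0.008 -0.006 0 0;0 0.008 -0.005 0 0;0 0.009 -0.005 0 0;0 0.008 -0.003 0 0;0 0.01 -0.003 0 0;0 0.009 -0.002 0 0
[{'pixel': [200.9, 199.0], 'p': 0.57}]
-24.49241272342217 0.11380894359944566
```

Emit:
{"api": "nudge_tcp", "payload": {
  "offsets": [
    {"aperture":0,"pos":[0,-0.006,0]},
    {"aperture":0,"pos":[0.002,-0.009,0]},
    {"aperture":0,"pos":[0.003,-0.01,0]},
    {"aperture":0,"pos":[0.003,-0.008,0]},
    {"aperture":0,"pos":[0.005,-0.009,0]},
    {"aperture":0,"pos":[0.005,-0.008,0]},
    {"aperture":0,"pos":[0.006,-0.008,0]},
    {"aperture":0,"pos":[0.006,-0.007,0]},
    {"aperture":0,"pos":[0.007,-0.006,0]},
    {"aperture":0,"pos":[0.008,-0.006,0]},
    {"aperture":0,"pos":[0.008,-0.005,0]},
    {"aperture":0,"pos":[0.009,-0.005,0]},
    {"aperture":0,"pos":[0.008,-0.003,0]},
    {"aperture":0,"pos":[0.01,-0.003,0]},
    {"aperture":0,"pos":[0.009,-0.002,0]},
    {"aperture":0}
  ]
}}

```text
t: 10.65
tcp_pos: [0.5864, -0.1494, 0.2848]
tool_rot: [[-1.0, 0.001, -0.002], [0.001, 1.0, -0.0], [0.002, -0.0, -1.0]]
wrist_force: [-0.7, -0.7, -0.6]
width: 0.008
finger_force: 0.0
```

```bash
python3 path.py -80 -120 8; python3 -c "
from h import *
for c,f in(('scene',0),('top',0)):
  im=get_image(c);g=spot_point(c,'grip')[:1];print(g);C=np.array([.57,-.044])
  cv2.imwrite('pics/t6%s.png'%c,im['frame'][:,:,::-1])
  for r in g:
    p=atz(im,r['pixel'],.253)[:2]-C;print(np.degrees(np.arctan2(p[1],p[0])),np.linalg.norm(p))"
```

```text
now [ 0.5864003  -0.14943213] 278.8416801150279 0.10670006649268904
0 0.006 -0.005 0 0;0 0.01 0 0 0;0 0.01 0 0 0;0 0.009 0.002 0 0;0 0.009 0.002 0 0;0 0.01 0.003 0 0;0 0.008 0.003 0 0;0 0.009 0.005 0 0
[]
[{'pixel': [329.5, 198.6], 'p': 0.5}]
-94.9165367385819 0.10933252983220244
```

View pics/t6scene.png

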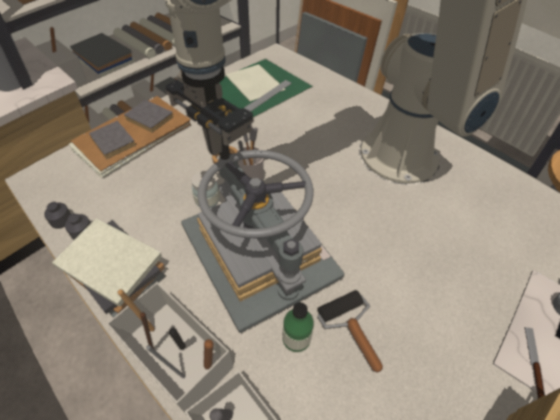

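Emit:
{"api": "nudge_tcp", "payload": {
  "offsets": [
    {"aperture":0,"pos":[0.006,-0.005,0]},
    {"aperture":0,"pos":[0.01,0,0]},
    {"aperture":0,"pos":[0.01,0,0]},
    {"aperture":0,"pos":[0.009,0.002,0]},
    {"aperture":0,"pos":[0.009,0.002,0]},
    {"aperture":0,"pos":[0.01,0.003,0]},
    {"aperture":0,"pos":[0.008,0.003,0]},
    {"aperture":0,"pos":[0.009,0.005,0]},
    {"aperture":0,"pos":[0.008,0.005,0]},
    {"aperture":0,"pos":[0.008,0.006,0]},
    {"aperture":0},
    {"aperture":0}
  ]
}}

```text
t: 11.85
tcp_pos: [0.5007, -0.1278, 0.2847]
tool_rot: [[-1.0, -0.0, -0.001], [-0.0, 1.0, 0.0], [0.001, 0.0, -1.0]]
wrist_force: [0.6, -0.4, 0.6]
width: 0.004
finger_force: 0.0
```

```bash
python3 path.py -132 -148 4; python3 -c "
from h import *
A=get_image('scene');C=np.array([.57,-.044])
cv2.imwrite('pics/t7.png',cv2.resize(A['frame'][60:260,130:390,::-1],(780,600)))
for c,im in(('scene',A),('top',get_image('top'))):
  for n,z in(('grip',.251),('hub',.261)):
   for r in spot_point(c,n)[:1]:
    w=atz(im,r['pixel'],z)[:2];p=w-C;print(c,n,r,w,np.degrees(np.arctan2(p[1],p[0])),np.linalg.norm(p))"
```

```text
now [ 0.50074698 -0.12780562] 230.43127485650024 0.10871689542571181
0 0.01 0.008 0 0;0 0.005 0.005 0 0;0 0.005 0.006 0 0;0 0.004 0.007 0 0
scene grip {'pixel': [265.5, 150.8], 'p': 0.51} [ 0.48344264 -0.10643012] -144.19870046441707 0.10672251903016639
scene hub {'pixel': [253.1, 185.1], 'p': 0.7} [ 0.5792078  -0.04179709] 13.454786817843713 0.009467649085862022
top grip {'pixel': [309.1, 233.7], 'p': 0.58} [ 0.47464401 -0.10169727] -148.82302757109397 0.11145285623193807
top hub {'pixel': [282.7, 196.4], 'p': 0.6} [ 0.56458714 -0.03814368] 132.7464874452717 0.007974678132619054
```

View pics/t7.png

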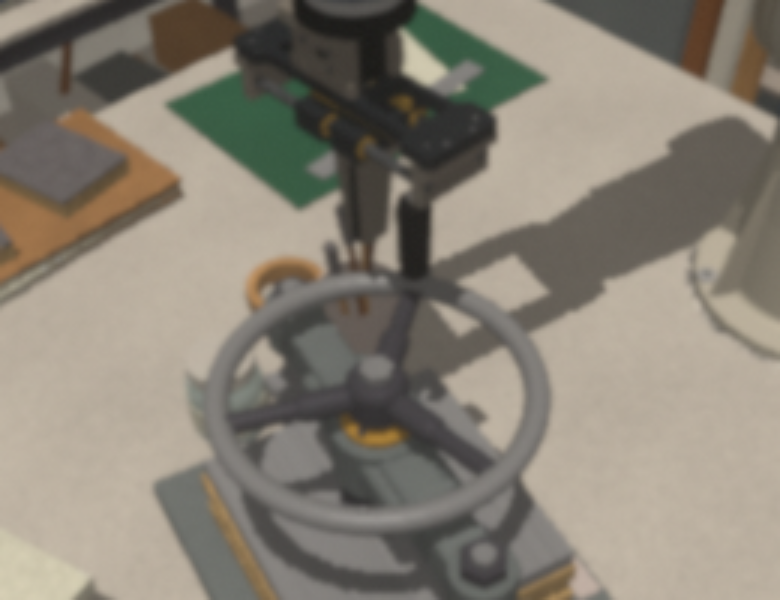

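The handle stands upright at crop (413,235), ahead of the fingertips, at about -146°. It needs about 20° more.

Emit:
{"api": "nudge_tcp", "payload": {
  "offsets": [
    {"aperture":0,"pos":[0.005,0.004,0]},
    {"aperture":0,"pos":[0.005,0.004,0]},
    {"aperture":0,"pos":[0.005,0.005,0]},
    {"aperture":0,"pos":[0.005,0.006,0]},
    {"aperture":0,"pos":[0.004,0.007,0]},
    {"aperture":0},
    {"aperture":0}
  ]
}}

```text
t: 12.73
tcp_pos: [0.4772, -0.1011, 0.2847]
tool_rot: [[-1.0, -0.001, -0.0], [-0.001, 1.0, 0.001], [0.0, 0.001, -1.0]]
wrist_force: [0.0, 0.2, -0.6]
width: 0.006
finger_force: 0.0
```

```bash
python3 path.py -148 -152 1; python3 -c "
from h import *
A=get_image('scene');C=np.array([.57,-.044])
cv2.imwrite('pics/t8.png',cv2.resize(A['frame'][60:260,130:390,::-1],(780,600)))
for c,im in(('scene',A),('top',get_image('top'))):
   for r in spot_point(c,'grip')[:1]:
    w=atz(im,r['pixel'],.251)[:2];p=w-C;print(c,r,w,np.degrees(np.arctan2(p[1],p[0])),np.linalg.norm(p))
for q in((267.7,153.3),(268,153)):
    p=atz(A,q,.251)[:2]-C;print(p,np.degrees(np.arctan2(p[1],p[0])))"
```

```text
now [ 0.47721863 -0.10108022] 211.6003302359471 0.10893362621678608
0 0.004 0.005 0 0
scene {'pixel': [282.2, 151.5], 'p': 0.58} [ 0.45860871 -0.07902954] -162.54305352098123 0.11676938367291574
[-0.08436944 -0.0531327 ] -147.79881783852184
[-0.08551841 -0.05337589] -148.02985559430692
```

View pics/t8.png

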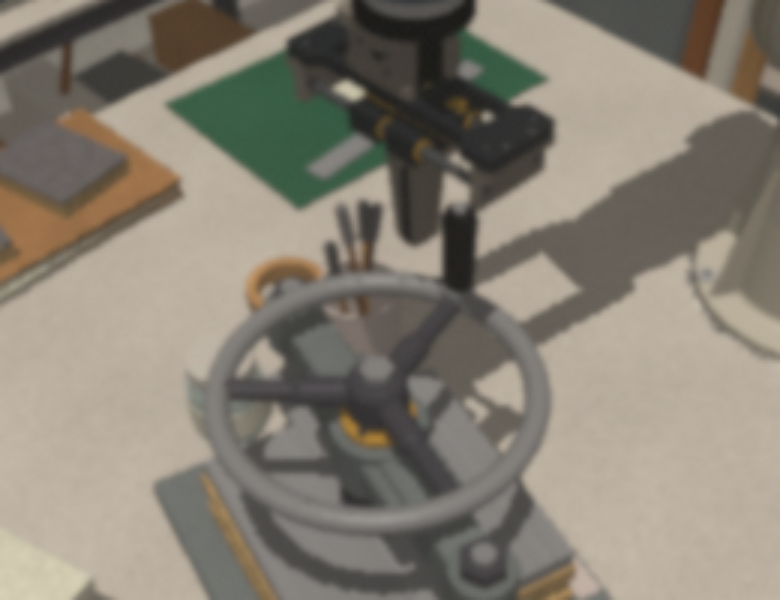

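```bash
python3 -c "
from h import *
A=get_image('scene');f=210/np.tan(np.radians(A['vfov'])/2)
def proj(P):
    c=np.array(A['rotation']).T@(np.array(P)-A['position']);u=c[:2]/c[2];u=u*(1+A['k1']*(u@u));return np.round([A['cx']+f*u[0],A['cy']+f*u[1]],1)
for a,z in((193.8,.327),(193.8,.319),(199,.319),(205,.319)):
    t=np.radians(a);x=.57+.11*np.cos(t);y=-.044+.11*np.sin(t);print(a,z,proj((x,y,z)),proj((x,y,z-.068)))
for r in masks_of('scene','grip')[:2]:
    ys,xs=np.nonzero(r['pixels']);print(r['p'],r['pixel'],xs.min(),xs.max(),ys.min(),ys.max())
o=cv2.imread('pics/scene.png')[100:190,235:325];n=A['frame'][100:190,235:325,::-1]
cv2.imwrite('pics/cmp.png',cv2.resize(np.hstack([o,n]),(800,400)))"
```

```text
193.8 0.327 [284.4 126.9] [283.7 151.7]
193.8 0.319 [284.3 130. ] [283.6 154.4]
199 0.319 [280.  128.5] [279.6 152.9]
205 0.319 [274.9 127.1] [274.8 151.5]
0.54 [279.5, 143.8] 277 288 129 157
```

View pics/cmp.png

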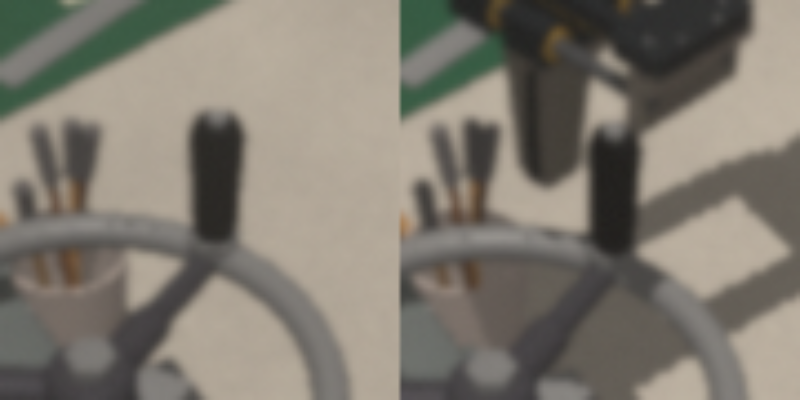

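Left is before, right is now. The handle column differs by under 1 px (about 1°) and it sits about 3 px lower, as expected for 8 mm. I back away and lift.

Emit:
{"api": "nudge_tcp", "payload": {
  "offsets": [
    {"aperture":0,"pos":[-0.006,-0.01,0]},
    {"aperture":0,"pos":[-0.006,-0.01,0]},
    {"aperture":0},
    {"aperture":0,"pos":[0,0,-0.03]},
    {"aperture":0,"pos":[0,0,-0.03]},
    {"aperture":0,"pos":[0,0,-0.03]},
    {"aperture":0,"pos":[0,0,-0.03]},
    {"aperture":0},
    {"aperture":0},
    {"aperture":0},
    {"aperture":0}
  ]
}}

```text
t: 13.95
tcp_pos: [0.4892, -0.1221, 0.4031]
tool_rot: [[-1.0, 0.0, -0.002], [0.0, 1.0, 0.001], [0.002, 0.001, -1.0]]
wrist_force: [-0.6, 0.3, -0.1]
width: 0.006
finger_force: 0.0
```

```bash
python3 -c "
from h import *
A=get_image('scene')
for r in masks_of('scene','grip')[:1]:
    ys,xs=np.nonzero(r['pixels']);print(r['p'],xs.min(),xs.max(),ys.min(),ys.max())
print(max(abs(np.array(state()['joint_velocities']))),state()['wrist_force'],hand_in())"
```

```text
0.66 277 288 129 157
the job is handed in; nothing more can be done
0.36780943173435 [0.65632294 0.37506833 0.46289978] None
```

I pushed the wheel one full turn clockwise by its handle, to within about 1–2° of where it began by the camera. The hand is clear and the job is handed in at about 14 s; no pass/fail verdict came back.

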